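Pack the lantern in its carton and close the four flaps

TASK

Put the lantern away for the day: stand it upright on the bottom of its open carton, in the free space beside the flat accessory box, setting it down rather than dropping it. Then close the carton the usual way: fold both short end flaps down flat first, while the two long flaps are still open, and after that fold the two long flaps down flat over them. Leave the jar, the mug, the mirror and the battery caddy standing where they are.

Things in the scene. Friction and masses are not known exactly. Their poses are not given: they have to be found in the camera images.
- carton: Open corrugated carton on the steel tray; it does not shift, only its flaps move. Outside 160 mm (its x) by 224 mm (its y), 4 mm board; end walls 125 mm, long walls 129 mm high; 133.5 mm high when shut. Origin: centre of its underside; x across the width (away from the robot at yaw 0), y along the length (to the robot's left), z up; turned up to 0.3 rad from that.
- carton_bay (a point): Middle of the carton's free floor, on the upper face of the 4 mm bottom board: (0, 43, 4) mm in the carton's frame. Free inside: x -76 to 76, y -22 to 108 mm. The rest, y -108 to -22 mm, is filled by a flat closed paper-covered accessory box, 60 mm high, that belongs to the carton.
- end_flap_left (a joint): Short flap on the carton's +y wall, 150 mm wide, 75 mm from crease to free edge, 4 mm thick. Angle in rad: 0 folded flat, shut; 1.57 upright; more leans outwards (limit 2.4). Starts at 1.6 to 2.1. Crease along carton x at y = 108, z = 125 mm; shut, it reaches in towards -y. It cannot go below 0, stays at any angle it is left at, and a push of 0.5 N moves it.
- end_flap_right (a joint): Short flap on the carton's -y wall, like the left one in size, angles (0 shut, starts at 1.6 to 2.1) and stiffness. Crease along carton x at y = -108, z = 125 mm; shut, it reaches in towards +y. The shut end flaps lie at z = 125 to 129 mm, under the long flaps; end and long flaps stop one another.
- long_flap_far (a joint): Long flap on the carton's +x wall (away from the robot), 214 mm wide, 75 mm from crease to free edge, 4 mm thick; angles (0 shut, 1.57 upright, starts at 1.6 to 2.1) and stiffness as for the end flaps. Crease along carton y at x = 76, z = 129.5 mm; shut, it lies at z = 129.5 to 133.5 mm and reaches in towards -x, to 1 mm short of the middle.
- long_flap_near (a joint): Long flap on the carton's -x wall (towards the robot), like the far one in size, angles and stiffness. Crease along carton y at x = -76, z = 129.5 mm; shut, it reaches in towards +x.
- end_flap_left_edge (a point): Middle of the free edge of the left end flap.
- end_flap_right_edge (a point): Middle of the free edge of the right end flap.
- long_flap_far_edge (a point): Middle of the free edge of the far long flap.
- long_flap_near_edge (a point): Middle of the free edge of the near long flap.
- lantern: Loose round LED lantern with a clear lens between a green foot and a green cap, 72 mm across the foot, 110 mm tall, 0.26 to 0.46 kg. Stands upright on the tray. Origin: centre of its underside; z up; x along the handle bar. It may stand in any of three places on the tray (swapped with jar and mug).
- lantern_handle (a point): Middle of the lantern's rigid handle bar: 104 mm above its underside. The bar is 12 mm wide (lantern y), 12 mm high, with 50 mm free along x between its two posts and 20 mm free space under it down to the cap (26 mm from the bar's middle to the cap, which is 60 mm across).
- tray: Stainless steel serving tray on the wooden box, 420 mm (x) by 720 mm (y), floor 4 mm thick with its upper face 4 mm above the origin, rim 22 mm high. Fixed. Carton, lantern and all the other things stand on its floor. Origin: centre of its underside.
- jar: Bystander: glass jar with steel lid, 64 mm across, 80 mm tall, loose. Origin: centre of its underside.
- mug: Bystander: white plastic mug, 72 mm across the rim plus a handle at its +y, 80 mm tall, loose. Origin: centre of its underside.
- mirror: Bystander: small standing mirror, 96 mm wide (y), 128 mm tall, foot 50 mm deep, loose. Origin: centre of its underside.
- caddy: Bystander: battery caddy with a pull-out tray at its foot and battery ends on top, 90 mm (x) by 70 mm (y), 64 mm tall, loose. Origin: centre of its underside.
Things that resemble listed ones, but are neither listed nor needed, are in the scene too. What is meant by the lantern is not pink, and is the smaller of those in its own colour.

How it is judged:
By the outcome, as a careful person would: the job done as asked, in the order asked, and still so for the second after the job is handed in, with the robot touching nothing.
It also fails if it takes over 72 s, if anything falls off the work surface, if the arm or the gripper's body presses on something with over 40 N, if the wrist force passes 120 N, or if a joint passes its speed limit or range.

ROBOT

A 7-joint arm with a two-finger parallel gripper is mounted at the origin on the work surface. World frame = base frame: x ahead of the robot, y to its left, z up, the work surface at z = 0. Lengths are in m, angles in rad, forces in N, time in s.
With the tool pointing down it reaches from about 0.375 to 0.925 m from the base axis. Payload 3.1 kg.
Tool frame: the origin (TCP) lies between the finger pads; the fingertips stand 19 mm ahead of it and the grasp point (between the pads) is the TCP; z points along the fingers, y is the direction in which the jaws open and shut (so a half turn about z gives the same grasp; the last joint's range is limited). The gripper opens to 85 mm and grips with 20 to 120 N. Pads are 22 mm wide; open, the fingers measure 114 mm over their backs; the gripper's body (76 mm by 85 mm) begins 54 mm behind the grasp point. The pads swing forward as they close: fully open they stand 13 mm farther back than shut.
Start: joints at [-1.294, 0.383, 0.044, 1.598, -0.018, 1.161, -0.05], TCP at [0.238, 0.605, 0.25] pointing down, gripper open.
Joint ranges: [-2.61, 2.61], [-0.41, 2.15], [-1.48, 1.57], [0, 2.5], [-1.57, 4.71], [0.05, 1.97], [-2.85, 2.85]. Speed limits (rad/s): [2.79, 2.79, 3.14, 3.14, 3.14, 3.14, 3.14].

INTERFACE

Orientations are given as a unit quaternion [x, y, z, w].
In Python, from bench import move_ptp, movel, move_j, move_gripper, pause, inverse_kinematics, read_camera, camera_params, MotionError, sign_off, look_for, tip_of, read_time_s, read_qpos, read_joint_vel, read_effort, read_eef_pos, read_tcp_rot, read_ft_force, read_ft_torque, read_finger_gap gives the robot as it stands. Calls block until the motion is done:
- move_ptp(position, orientation): joint-space move of the TCP to a pose.
- movel(position, orientation=None, speed=0.15): straight line of the TCP; orientation=None keeps the orientation; speed is the mean speed in m/s.
- move_j(angles): joint-space move.
- move_gripper(opening, effort=None): finger opening in m; effort is the grip in N (None keeps the last); returns when the fingers have stopped.
- pause(seconds).
- inverse_kinematics(position, orientation): joint angles nearest the present ones, or None.
- read_camera(name): name is "side" or "top"; returns the picture (480x640x3 uint8, red, green, blue); there is no depth.
- camera_params(name): a dict with "K" (3x3 intrinsics, pixels), "dist_coeffs" ([k1, k2, p1, p2, k3] as OpenCV has them; the pictures are not rectified), "camera_from_world" (4x4, takes a point from world to camera coordinates). Camera axes: x right, y down, z forward; pixel columns grow to the right and rows downward; lengths in m; the calibration is good to about 2 mm. A picture is of the moment at which its call begins. camera_params takes no time and is no camera call.
A pose or a line that the arm cannot do raises MotionError and nothing moves.
- sign_off(): hands the job in, once; it reports no verdict.
Trained networks look in the newest picture that a camera, given by its name, has taken for a name from the list of things; names that differ only in an ending like _2 or _b are one class to them, and where a whole thing is asked for, a point or a joint stands for the part that bears it (a point fixed in the world has none). Each returns a list of dicts, best first, with "confidence" (0 to 1); they miss things now and then, are a little off and sometimes report something else, mostly with a low value. They report only what shows in the picture. A call takes as long as a camera call. They do not tell look-alikes from the thing itself.
- look_for(camera, name): "at" ([column, row] in pixels, amid what is visible of it).
- tip_of(camera, name): "at" ([column, row] in pixels: a listed point, or the origin of a listed thing).
Readings, each from a call of its own:
- read_time_s(): time.
- read_qpos(): joint angles.
- read_joint_vel(): joint speeds.
- read_effort(): joint torques, N m.
- read_eef_pos(): TCP position.
- read_tcp_rot(): TCP orientation.
- read_ft_force(): force on the tool from outside, world axes, zero at the start.
- read_ft_torque(): the same for the moment, N m.
- read_finger_gap(): finger opening in m.
Only numpy, scipy, OpenCV 4.12 (cv2) and the standard library are available. Lean on these libraries where they do the work, as an engineer would, in place of code of your own. Each camera call takes 0.05 s, during which the arm holds its last target. There are 200 camera calls.

## Working session

There is one attempt and no reset: what is moved stays moved. The work goes in short steps, each a Python script; the robot and the scene stay as the last script left them, time stands still between calls to the robot, and variables do not carry over. Pictures are saved under pics/ and viewed, about 8 in all and at most 12, crops included, and the job is handed in when it is done.

```bash
ls; mkdir -p pics
python3 - <<'E'
from bench import *
import cv2
for c in ("side","top"):
    im=read_camera(c); cv2.imwrite(f"pics/{c}0.png",im[:,:,::-1])
    p=camera_params(c); print(c,p["K"],p["dist_coeffs"],p["camera_from_world"])
    for n in ("lantern","lantern_handle","carton","carton_bay","end_flap_left_edge","end_flap_right_edge","long_flap_far_edge","long_flap_near_edge","tray","jar","mug","mirror","caddy"):
        print(n,[(([round(float(v)) for v in d["at"]]),round(d["confidence"],2)) for d in tip_of(c,n)])
print(read_time_s())
E
```

```text
pics
side [[469.85058808   0.         316.21886697]
 [  0.         469.85058808 242.10148458]
 [  0.           0.           1.        ]] [-0.12624434  0.          0.          0.          0.        ] [[ 0.9880424  -0.15339808 -0.01553206 -0.53046924]
 [-0.09938102 -0.55660151 -0.82481402  0.09474136]
 [ 0.11787972  0.81649482 -0.56519075  1.21690315]
 [ 0.          0.          0.          1.        ]]
lantern [([218, 336], 0.97), ([296, 404], 0.69), ([304, 287], 0.67), ([285, 161], 0.56)]
lantern_handle [([296, 366], 0.89), ([208, 281], 0.81), ([302, 250], 0.8)]
carton [([320, 223], 0.75), ([300, 252], 0.3)]
carton_bay []
end_flap_left_edge [([321, 144], 0.75), ([302, 251], 0.18)]
end_flap_right_edge [([317, 187], 0.89)]
long_flap_far_edge [([348, 162], 0.64)]
long_flap_near_edge [([279, 164], 0.71)]
tray [([328, 260], 0.98), ([349, 283], 0.27)]
jar [([318, 322], 0.92)]
mug [([350, 282], 0.91)]
mirror [([403, 292], 0.93)]
caddy [([380, 328], 0.7)]
top [[560.50442758   0.         309.02925167]
 [  0.         560.50442758 233.71964991]
 [  0.           0.           1.        ]] [-0.0688
[... 180 characters left out ...]
3 -0.97750458  1.1199836 ]
 [ 0.          0.          0.          1.        ]]
lantern [([318, 258], 0.89), ([381, 359], 0.86), ([476, 283], 0.56)]
lantern_handle [([394, 360], 0.95), ([490, 276], 0.77), ([314, 255], 0.67), ([398, 190], 0.23)]
carton [([191, 232], 0.75)]
carton_bay [([166, 227], 0.94)]
end_flap_left_edge [([102, 199], 0.71), ([314, 261], 0.49)]
end_flap_right_edge [([237, 218], 0.97), ([263, 224], 0.35)]
long_flap_far_edge [([170, 166], 0.88), ([238, 218], 0.25)]
long_flap_near_edge [([158, 259], 0.6)]
tray [([263, 223], 0.9), ([102, 200], 0.42)]
jar [([380, 248], 0.67), ([322, 212], 0.25)]
mug [([322, 209], 0.96), ([239, 216], 0.52)]
mirror []
caddy [([398, 192], 0.87)]
1.4
```

View pics/side0.png

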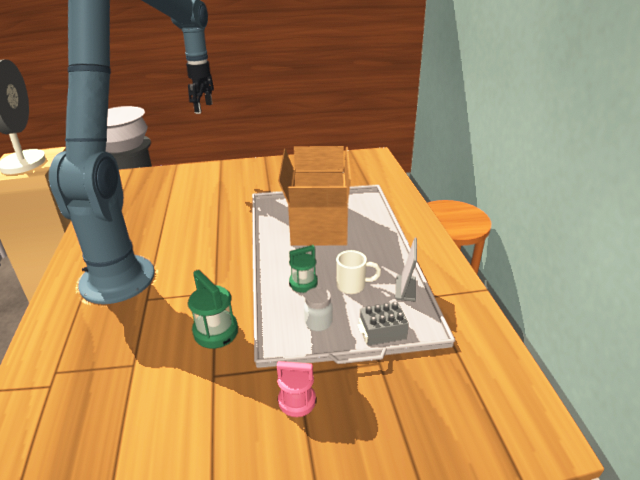

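View pics/top0.png

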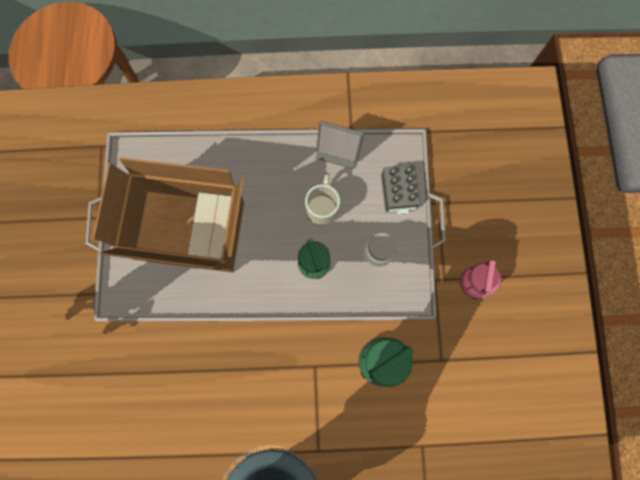

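The side picture shows three lantern look-alikes:
- small green, on the tray: side (303,268), top (314,259)
- large green, on the table: side (213,315), top (386,361)
- pink: side (296,388), top (481,280)

The small green one fits, since it isn't pink and is the smaller of the two greens. The carton is at top (170,215), with all four flaps open.

```bash
cat > h.py <<'E'
from bench import *
import cv2, numpy as np
from scipy.spatial.transform import Rotation as R
C={c:camera_params(c) for c in("side","top")}
for p in C.values():
    p["K"]=np.array(p["K"]);p["D"]=np.array(p["dist_coeffs"]);p["T"]=np.array(p["camera_from_world"])
def ray(c,uv):
    p=C[c];n=cv2.undistortPoints(np.array([[uv]],float),p["K"],p["D"])[0,0]
    Rm,t=p["T"][:3,:3],p["T"][:3,3]
    d=Rm.T@np.r_[n,1]; return -Rm.T@t,d/np.linalg.norm(d)
def proj(c,P):
    p=C[c];return cv2.projectPoints(np.atleast_2d(P).astype(float),cv2.Rodrigues(p["T"][:3,:3])[0],p["T"][:3,3],p["K"],p["D"])[0][:,0]
def tri(a,b):
    A=np.zeros((3,3));y=np.zeros(3);r=[ray("side",a),ray("top",b)]
    for o,d in r:
        M=np.eye(3)-np.outer(d,d);A+=M;y+=M@o
    P=np.linalg.solve(A,y);return P,max(np.linalg.norm(np.cross(P-o,d)) for o,d in r)
def atz(c,uv,z):
    o,d=ray(c,uv);return o+d*(z-o[2])/d[2]
E
python3 - <<'E'
from h import *
np.set_printoptions(precision=4,suppress=True)
for n,a,b in [("handle",(302,250),(314,255)),("lantern",(304,287),(318,258)),("carton",(320,223),(191,232)),("far",(348,162),(170,166)),("near",(279,164),(158,259)),("L",(321,144),(102,199)),("R",(317,187),(237,218)),("tray",(328,260),(263,223)),("jar",(318,322),(380,248)),("mug",(350,282),(322,209)),("caddy",(380,328),(398,192))]: print(n,*tri(a,b))
s=cv2.imread("pics/side0.png");t=cv2.imread("pics/top0.png")
a=cv2.resize(t[140:290,80:260],None,fx=4,fy=4,interpolation=cv2.INTER_CUBIC)
cv2.imwrite("pics/c1.png",a)
b=cv2.resize(t[225:295,280:350],(400,400),interpolation=cv2.INTER_CUBIC);c=cv2.resize(s[235:305,265:335],(400,400),interpolation=cv2.INTER_CUBIC)
cv2.imwrite("pics/c2.png",np.hstack([b,c]))
E
```

```text
handle [ 0.4857 -0.1076  0.1055] 0.0016668727654830257
lantern [ 0.4915 -0.1174 -0.0007] 0.004055995652026416
carton [0.569  0.1602 0.0063] 0.004465095107641654
far [0.653  0.1597 0.1998] 0.0020849273594640374
near [0.4671 0.1785 0.2032] 0.004314046188319854
L [0.5947 0.2868 0.2055] 0.004684047381418816
R [0.5456 0.0335 0.1965] 0.001616311274970484
tray [ 0.576   0.0019 -0.0134] 0.006371327393216353
jar [ 0.5062 -0.2535  0.0057] 0.004545765900917455
mug [ 0.6028 -0.1309  0.0094] 0.00038329933001676156
caddy [ 0.6344 -0.3017  0.0102] 0.0003777438511223958
```

View pics/c1.png

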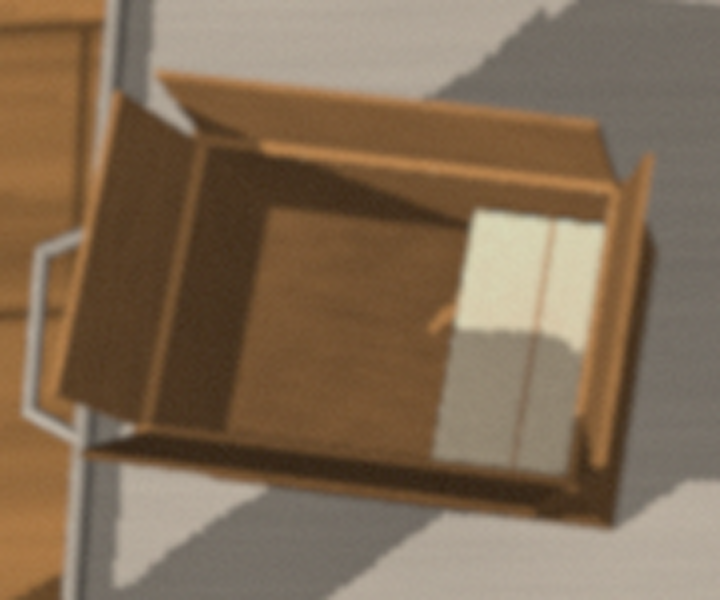

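View pics/c2.png

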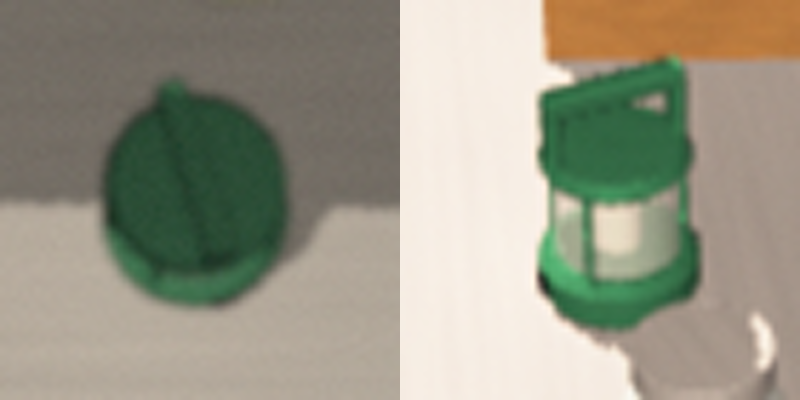

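The crop confirms it: small green lantern, upright, with the handle bar running from about (310,240) to (316,271) in top. Next I'll fit the poses.

Run:
```python
from h import *
from scipy.optimize import least_squares
np.set_printoptions(precision=4,suppress=True)
cr=lambda u,v:(80+(u-1.5)/4,140+(v-1.5)/4)
obs=[((203,138),(76,108,129)),((615,190),(76,-108,129)),((143,428),(-76,108,129)),((577,480),(-76,-108,129)),((472,208),(76,-22,60)),((432,460),(-76,-22,60))]
uv=np.array([cr(*o[0]) for o in obs]);M=np.array([o[1] for o in obs])/1000
def W(p,M):
    c,s=np.cos(p[2]),np.sin(p[2]);return M@np.array([[c,s,0],[-s,c,0],[0,0,1]])+[p[0],p[1],.004]
r=least_squares(lambda p:(proj("top",W(p,M))-uv).ravel(),[.57,.16,0])
print("carton",r.x);print((proj("top",W(r.x,M))-uv).round(1).tolist())
# flap angles from tips
for n,a,b in [("far",(348,162),(170,166)),("near",(279,164),(158,259)),("L",(321,144),(102,199)),("R",(317,187),(237,218))]:
    P=tri(a,b)[0]-[r.x[0],r.x[1],.004];c,s=np.cos(r.x[2]),np.sin(r.x[2]);L=np.array([c*P[0]+s*P[1],-s*P[0]+c*P[1],P[2]])
    h={"far":L[0]-.076,"near":-L[0]-.076,"L":L[1]-.108,"R":-L[1]-.108}[n];z=L[2]-(.1295 if n in("far","near") else .125)
    print(n,L,"ang",np.pi-np.arctan2(z,h))
A,B=(310.1,240.4),(315.9,271.4)
a,b=atz("top",A,.113),atz("top",B,.113);d=a-b;print("top bar",a,b,np.arctan2(d[1],d[0]),np.hypot(*d[:2]),(a+b)/2)
a,b=atz("side",(290.4,252.5),.111),atz("side",(314,246.9),.111);d=b-a;print("side bar",a,b,np.arctan2(d[1],d[0]),np.hypot(*d[:2]),(a+b)/2)
print("reproj handle",proj("side",[[.487,-.108,.108]]),proj("top",[[.487,-.108,.108]]))
q=read_tcp_rot();print(q,R.from_quat(q).as_matrix())
```

```text
carton [ 0.5708  0.1649 -0.1601]
[[-0.8, -0.8], [0.9, -2.2], [-0.0, -0.2], [-1.0, -0.5], [1.3, -1.6], [-0.3, 5.2]]
far [0.082  0.008  0.1958] ang 1.6610162109694098
near [-0.1045 -0.0031  0.1992] ang 1.959019057327467
L [0.0042 0.1242 0.2015] ang 1.7790398267911312
R [-0.0039 -0.1337  0.1925] ang 1.934569690513976
top bar [ 0.5125 -0.1011  0.113 ] [ 0.4497 -0.1099  0.113 ] 0.1388150716744679 0.06341672484956853 [ 0.4811 -0.1055  0.113 ]
side bar [ 0.4582 -0.1202  0.111 ] [ 0.5166 -0.1072  0.111 ] 0.21969089087319135 0.05983493028137449 [ 0.4874 -0.1137  0.111 ]
reproj handle [[301.8539 249.3568]] [[314.106  253.2932]]
[ 0.1863  0.9825 -0.     -0.    ] [[-0.9306  0.3661 -0.0001]
 [ 0.3661  0.9306 -0.    ]
 [ 0.     -0.     -1.    ]]
```

```bash
cat >> h.py <<'E'
def qd(a):  # tool down, jaw axis (tool y) at world angle a
    y=np.array([np.cos(a),np.sin(a),0]);z=np.array([0,0,-1.]);return R.from_matrix(np.c_[np.cross(y,z),y,z]).as_quat().tolist()
CX,CY,CA=.5708,.1649,-.1601
def cw(x,y,z):
    c,s=np.cos(CA),np.sin(CA);return [float(CX+c*x-s*y),float(CY+s*x+c*y),float(z+.004)]
E
python3 - <<'E'
from h import *
q=qd(.18+np.pi/2);x,y=.485,-.1085
move_gripper(.06,40)
move_ptp([x,y,.33],q)
movel([x,y,.20],q,.25)
for c in("side","top"):cv2.imwrite(f"pics/{c}1.png",read_camera(c)[:,:,::-1])
f0=read_ft_force();movel([x,y,.110],q,.1);print("f",f0,read_ft_force())
move_gripper(0.0,40);print("gap",read_finger_gap(),read_eef_pos(),read_ft_force())
f1=read_ft_force()
movel([x,y,.15],q,.15);pause(.2);print("lift",read_ft_force(),read_finger_gap(),read_time_s())
for c in("side","top"):cv2.imwrite(f"pics/{c}2.png",read_camera(c)[:,:,::-1])
a,b=[cv2.imread(f"pics/{c}2.png") for c in("side","top")]
cv2.imwrite("pics/v2.png",np.hstack([cv2.resize(a[170:350,230:410],(400,400)),cv2.resize(b[170:350,230:410],(400,400))]))
E
```

```text
f [-0.23156939 -0.46138752 -0.14390834] [-0.23027609 -0.71789037 -0.29565487]
gap 0.011148230730534926 [ 0.48531037 -0.10848372  0.11045192] [-0.9858003   0.05181964  3.63244008]
lift [-0.11444357 -0.39479947 -3.08485792] 0.011037437050997845 7.3833
```

View pics/v2.png

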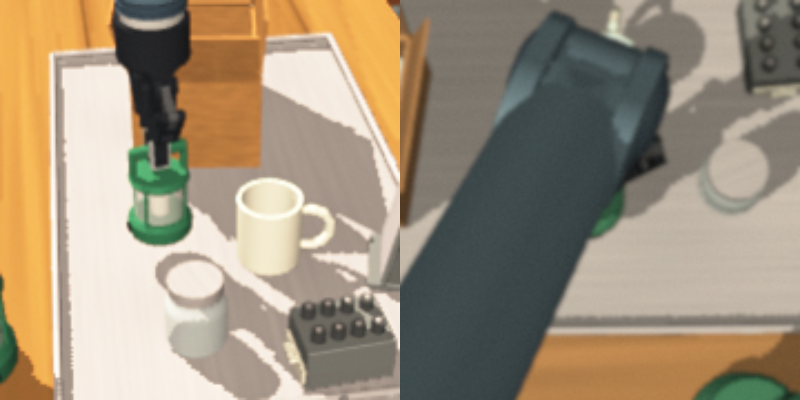

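The lantern is held upright by its bar, with a 3.0 N load. The jar and mug have not moved. Now I'll place it.

Run:
```python
from h import *
x,y=.485,-.1085;q=qd(.18+np.pi/2)
movel([x,y,.345],q,.25)
bx,by,_=cw(0,43,0) if 0 else cw(0,.045,0)
movel([bx,by,.345],q,.3)
movel([bx,by,.22],q,.25);movel([bx,by,.121],q,.1)
pause(.15);f0=read_ft_force()[2];z=.1205;print(f0)
while z>.108:
    z-=.0015;movel([bx,by,z],q,.03);f=read_ft_force()[2]
    if f-f0>1.0:break
print("down",z,f,read_eef_pos(),read_time_s())
move_gripper(.035);pause(.1);print("rel",read_ft_force())
movel([bx,by,.30],q,.2)
movel(cw(0,.25,.30),qd(CA+np.pi/2),.3)
print(read_time_s())
for c in("side","top"):cv2.imwrite(f"pics/{c}3.png",read_camera(c)[:,:,::-1])
a,b=[cv2.imread(f"pics/{c}3.png") for c in("side","top")]
cv2.imwrite("pics/v3.png",np.hstack([cv2.resize(a[100:280,230:410],(400,400)),cv2.resize(b[120:300,80:260],(400,400))]))
```

```text
-2.9744373684434176
down 0.11299999999999999 5.591443525032987 [0.57844725 0.20952397 0.11458386] 12.8583
rel [-1.2375396  -0.33349797 -0.34514929]
15.2333
```

View pics/v3.png

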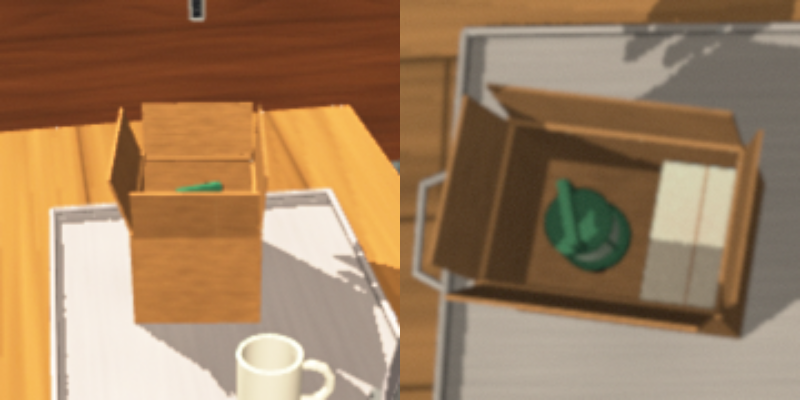

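The lantern is upright on the floor between the left wall and the accessory box, at crop (588,228). Contact height was 0.1146 against 0.114 expected. Next, the left end flap.

```bash
cat >> h.py <<'E'
FL={"L":((0,1),.108,.125,.016),"R":((0,-1),.108,.125,.016),"far":((1,0),.076,.1295,.013),"near":((-1,0),.076,.1295,.013)}
def fold(n,r=.05,th0=1.75):
    d,e,zc,w=FL[n];q=qd(CA+np.pi/2)
    def P(o,z): return cw(d[0]*(e+o),d[1]*(e+o),z+.019)   # tip at outward o, height z
    move_gripper(0.0)
    movel(P(.085,zc+.15),q,.35);movel(P(.085,zc+.042),q,.3)
    for t in np.linspace(1.57,0,6):
        off=.004+w*np.sin(t);o=-r*np.cos(t)+off*np.sin(t);z=r*np.sin(t)+off*np.cos(t)
        movel(P(o,zc+z+(.0015 if t==0 else 0)),q,.15)
        print(round(t,2),np.round(read_ft_force(),1))
    f0=read_ft_force()[2];z0=zc+.0055
    for k in range(5):
        z0-=.0015;movel(P(-r,z0),q,.03);f=read_ft_force()[2]
        if f>4:break
    print(n,"end",z0+.004,read_eef_pos()[2]-.019,f,read_time_s())
    movel(P(-r,zc+.09),q,.3)
def snap(i,side=(100,280,230,410),top=(120,300,80,260)):
    v=[]
    for c,b in(("side",side),("top",top)):
        im=read_camera(c)[:,:,::-1];cv2.imwrite(f"pics/{c}{i}.png",im);v.append(cv2.resize(im[b[0]:b[1],b[2]:b[3]],(400,400)))
    cv2.imwrite(f"pics/v{i}.png",np.hstack(v))
E
python3 - <<'E'
from h import *
fold("L");movel(cw(0,-.20,.25),qd(CA+np.pi/2),.35);print(read_time_s());snap(4)
E
```

```text
1.57 [-0.2  0.9 -0.5]
1.26 [ 0.  -0.3 -0.8]
0.94 [-0.1 -0.4  0.7]
0.63 [0.5 0.1 0.4]
0.31 [-0.1  0.8  0.2]
0.0 [-0.7  0.1 -0.1]
L end 0.1315 0.13303595453591918 6.768094379379837 19.0583
20.3917
```

View pics/v4.png

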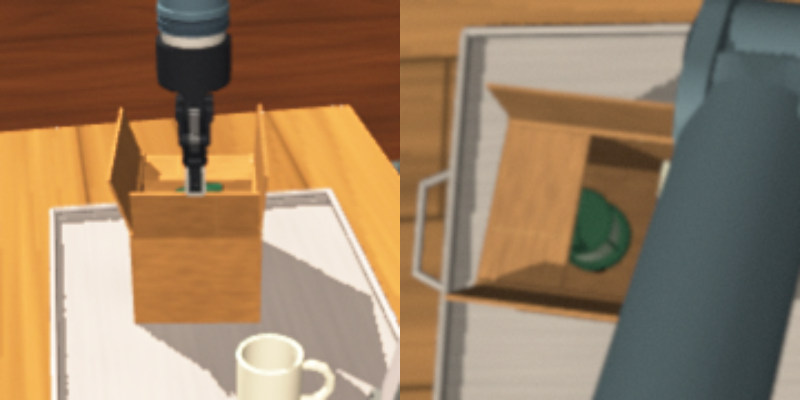

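The left flap is flat (tip stopped at 0.133, as expected) and the long flaps are still open. Now the right one.

Run:
```python
from h import *
fold("R");q=qd(CA+np.pi/2)
movel(cw(0,0,.26),q,.35);movel(cw(.16,0,.28),q,.35);print(read_time_s());snap(5)
```

```text
1.57 [ 0.3  0.3 -0.6]
1.26 [-1.2  0.1  0.2]
0.94 [0.1 0.2 0.1]
0.63 [-0.5 -0.8  0.3]
0.31 [-0.6  0.2 -0.3]
0.0 [ 0.1 -0.  -0.6]
R end 0.1315 0.13300002545686987 7.039391770190956 23.9583
25.3417
```

View pics/v5.png

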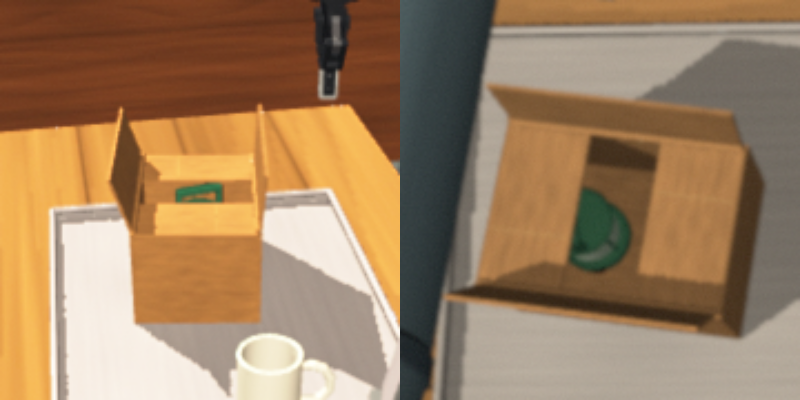

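Both end flaps lie flat, and the lantern is upright in the gap. Now the long flaps, far and then near.

Run:
```python
from h import *
fold("far");fold("near");q=qd(CA+np.pi/2)
movel(cw(-.05,0,.30),q,.35);movel(cw(-.05,.33,.32),q,.35);print(read_time_s());snap(6)
s=cv2.imread("pics/side6.png");t=cv2.imread("pics/top6.png")
cv2.imwrite("pics/v6b.png",np.hstack([cv2.resize(s[120:360,230:470],(400,400)),cv2.resize(t[100:340,60:460],(400,240)) if 0 else cv2.resize(t[60:400,80:420],(400,400))]))
```

```text
1.57 [-0.  -0.8 -0.3]
1.26 [ 0.7 -0.2 -0.1]
0.94 [ 0.1  0.3 -0.3]
0.63 [ 0.4 -0.4 -0.4]
0.31 [-0.5 -0.7  0.1]
0.0 [ 0.4  0.4 -0.7]
far end 0.136 0.13763711777492973 6.4890749670140515 28.8917
1.57 [ 0.1 -0.6  0.2]
1.26 [-0.6 -0.  -0.5]
0.94 [-0.6  0.3  0. ]
0.63 [-0.2 -0.1 -0.4]
0.31 [ 0.4  0.2 -0.2]
0.0 [1.  0.  0.1]
near end 0.136 0.13753369322580988 7.426055551461798 33.25
35.125
```

View pics/v6b.png

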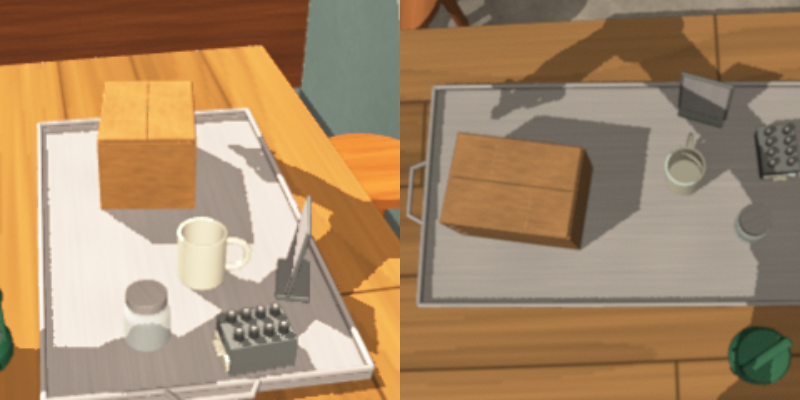

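The carton is shut flat: both long flaps stopped at 0.1375 as expected, and the seam shows at crop (148,110). The bystanders are still in place, and the arm is clear.

```bash
python3 -c "
from bench import *
print(sign_off(),read_time_s())"
```

```text
the job is handed in; nothing more can be done
the job is handed in; nothing more can be done
```

The lantern is in the carton and all four flaps are folded shut. I handed the job in at about 35 s of the 72 s allowed; `sign_off` gives no verdict.

- **Lantern:** I took the small green one on the tray, gripped it by its handle bar and lowered it into the free space until the wrist force showed contact. It touched down with the TCP at 0.1146 m (0.114 m expected). Before the flaps covered it, the pictures showed it upright beside the accessory box.
- **Flaps:** I folded the left and right end flaps first, with both long flaps still open, then the far and near long flaps. The fingertips stopped at 0.133 m on the end flaps and 0.1375 m on the long flaps, the heights expected for flat, with about 7 N of push.
- **Last pictures:** the carton is shut flat with an even middle seam. The jar, mug, mirror and caddy look to be where they were, judged by eye rather than measured again. The arm is clear of everything.

No check failed. While fitting the carton's pose, one corner of the accessory box was about 5 pixels off, probably because the near wall hid it. The two cameras also disagreed by about 0.08 rad on the handle's direction. Neither affected the result.

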